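# Ram the plugs down the magazine tube

### The arm

A 6-joint arm with a two-finger parallel gripper is mounted at the origin on a cart in front of the work surface, level with it; the furniture and walls round the work are solid. World frame = base frame: x ahead of the robot, y to its left, z up, the work surface at z = 0. Lengths are in m, angles in rad, forces in N, time in s.
With the tool pointing down it reaches from about 0.225 to 0.875 m from the base axis. Payload 3.4 kg.
Tool frame: the origin (TCP) lies at the very end of the fingers, on their centre line; the grasp point (between the pads) lies 19 mm behind it; z points along the fingers, y is the line along which they close (so a half turn about z gives the same grasp; the last joint's range is limited). The gripper opens to 85 mm and grips with 20 to 120 N. Pads are 22 mm wide; open, the fingers measure 114 mm over their backs; the gripper's body (76 mm by 85 mm) begins 54 mm behind the grasp point. The pads swing forward as they close: fully open they stand 13 mm farther back than shut.
Start: joints at [-0.121, 0.276, 1.505, -0, 1.361, -0.121], TCP at [0.575, -0, 0.201] pointing down, gripper open.
Joint ranges: [-2.89, 2.89], [-0.75, 2.08], [0.22, 2.7], [-1.18, 4.32], [0.11, 2.71], [-2.7, 2.7]. Speed limits (rad/s): [2.57, 2.57, 3.14, 3.14, 3.14, 3.14].

### API

Orientations are given as a unit quaternion [w, x, y, z].
In Python, from rig import readout, vision, manip gives the robot as it stands.
- The arm moves only by the shell command python3 -m handwheel 'ROWS' [FORCE]. ROWS is JSON, a list of rows, each a list of 3 entries, a list of its own where there are three numbers: the shift along the tool's x, y, z in mm, then the turn, a rotation vector about the tool's x, y, z in units of 6 degrees (1.0 is 6 degrees), then the closure, from -1 (fully open) to 1 (shut), so that 0 is half open. A call has 1 to 20 rows; each row shifts and turns the commanded pose from where the row before left it, along the tool's axes as they then stand; what a row does not reach is not made up. A row lasts 1/8 s, in which the tool goes at most 62.5 mm and 10.7 degrees, less where a joint would pass 70% of its speed; a pose out of reach is approached as far as the arm can. A call is refused whole if a number of a shift passes 62.5 or a number of a turn 1, either way. A call with a gripper value outside its range is refused whole. The fingers move at their own pace and stop on an object; FORCE is the grip in N (left out, the last holds). Time passes only in rows, so rows that do not move let the fingers close. It gives the time, the measured TCP pose, the force, the opening and the grip force at its end, in the units of the state.
- readout.get_state(): the state, without advancing time (a new reading comes with each control period).
- vision.get_image(name): name is "scene" or "side" or "wrist"; returns the picture (420x560x3 uint8, blue, green, red); there is no depth.
- vision.camera_params(name): a dict with "intrinsics" (3x3 intrinsics, pixels), "rvec" (rotation vector, rad) and "tvec" (3), from world to camera coordinates, as OpenCV has them; the wrist camera has in their place "hand_eye" (4x4, takes a point from camera to tool coordinates, whose origin is the TCP and whose axes are the flange's). Camera axes: x right, y down, z forward; pixel columns grow to the right and rows downward; lengths in m; the calibration is good to about 2 mm. The wrist camera is an equidistant fisheye: a pixel r from the principal point sees the ray r / f radians off the axis. A picture is of the moment at which its call begins: read the wrist's pose just before it. camera_params takes no time and is no camera call.
- manip.sign_off(): hands the job in; it is judged then, once.
The state is a dict: "clock": time; "qpos": joint angles; "qd": joint speeds; "effort": joint torques, N m; "position": TCP position; "ee_rot": TCP orientation; "contact_force": force on the tool from outside, world axes, zero at the start; "moment": the same for the moment, N m; "width": finger opening in m; "gripper_force": force on a finger pad.
Only numpy, scipy, OpenCV 4.12 (cv2) and the standard library are available. Lean on these libraries where they do the work, as an engineer would, in place of code of your own. Each camera call takes 0.05 s, during which the arm holds its last target. There are 200 camera calls.

### The job

The wooden plugs have stuck partway down the upright tube of the plug magazine. Take the ramrod out of its holder and push the plugs down the tube with it until they bottom out, finishing with a firm steady push of about 20 N (less than 40 N) for half a second. Then stand the ramrod back in its holder, let go of it, and after that press the flat square key on the magazine's counter box with about 6 N (less than 30 N) for half a second, to log the reload.

Things in the scene. Friction and masses are not known exactly. Their poses are not given: they have to be found in the camera images.
- rod: Ramrod, 145 mm tall, about 0.12 kg, loose, upright in the holder. Origin: centre of its flat lower end; z points up the rod. From there: steel shaft 14 mm diameter, 0 to 100 mm; dark steel collar 34 mm diameter, 100 to 105 mm; round wooden handle 24 mm diameter, 105 to 145 mm (grip it here from above, fingertips just over the collar, which then takes the push).
- holder: Fixed rod holder: plywood foot 70 x 70 x 6 mm with an upright grey plastic socket in its middle. Origin: centre of the underside, z up. The socket's bore is 17 mm in diameter; its rim is 50 mm over the table, and the mouth flares over the top 10 mm to a bore 30 mm wide.
- holder_floor (a point): Centre of the floor of the holder's socket, 6 mm above the table; the rod's lower end stands here.
- magazine: Plug magazine, fixed to the table: plywood base 80 (x) x 160 (y) x 14 mm; origin at the centre of the underside, z up. At y = -42 mm stands an aluminium tube with a funnel on top and a narrow sight slot down the side facing -x. At y = +45 mm stands a grey counter box, 60 x 62 mm, its top 58 mm above the table, which carries the key.
- tube_mouth (a point): Centre of the funnel's rim, on the tube's axis, 125 mm above the table. The funnel is 34 mm wide inside at the rim and narrows over 14 mm to the tube's bore of 18 mm (tube 24 mm outside).
- plugs (a joint): Travel of the stack of three wooden plugs (17 mm diameter, together 36 mm tall, moving as one) down the tube, m: 0 to 0.018 at the start, 0.034 when bottomed out. They drag with about 7 N all the way, stay where left, and end hard on a stop of unknown height: bottomed out, the stack's top lies 58 to 73 mm above the table.
- key: Flat square membrane key, 32 x 32 mm, grey, on a black patch on top of the counter box. It gives at most 1.5 mm, with 4 N per mm, and springs back. Origin at the centre of its underside, z up.
- key_top (a point): Centre of the key's upper face, 61 mm above the table.
There are look-alikes about, which are no part of the job. Leave any green or turquoise look-alike of the rod alone.

How it is judged:
By the outcome, as a careful person would: the job done as asked, in the order asked, and still so for the second after the job is handed in, with the robot touching nothing.
It also fails if it takes over 69 s, if anything falls off the work surface, if the arm or the gripper's body presses on something with over 40 N, if the wrist force passes 120 N, or if a joint passes its speed limit or range.

## Working session

There is one attempt and no reset: what is moved stays moved. The work goes in short steps, Python scripts to look and compute and a shell command to move; the robot and the scene stay as the last step left them, time stands still between calls to the robot, and variables do not carry over. Pictures are saved under pics/ and viewed, at most 10 in all, crops included, and the job is handed in when it is done.

```bash
mkdir -p pics; ls; python3 - <<'E'
from rig import readout, vision
import cv2
s=readout.get_state();print(s)
for n in ("scene","side","wrist"):
    cv2.imwrite(f"pics/{n}0.png",vision.get_image(n)); print(n,vision.camera_params(n))
E
```

```text
pics
{'clock': 0.0, 'qpos': array([-1.21006795e-01,  2.76599172e-01,  1.50614855e+00, -1.45166853e-06,
        1.36070097e+00, -1.20963923e-01]), 'qd': array([ 0.00094183,  0.00176604,  0.00049387, -0.00042834,  0.00043706,
       -0.00028925]), 'effort': array([ 6.20495921e-04, -4.16768074e+01, -2.45808578e+01, -1.52056768e-04,
        1.11346930e-02,  1.69860516e-05]), 'position': array([5.74407222e-01, 6.22209688e-05, 1.99931244e-01]), 'ee_rot': array([-7.30172683e-04,  7.07121527e-01,  7.07091426e-01, -5.72772795e-04]), 'contact_force': array([-0.22955029,  0.06922881,  0.41936431]), 'moment': array([-0.04428142, -0.01607292, -0.04951375]), 'gripper_force': 0.0, 'width': 0.0854800443790721}
scene {'intrinsics': array([[436.05561033,   0.        , 275.97744835],
       [  0.        , 436.05561033, 206.35990806],
       [  0.        ,   0.        ,   1.        ]]), 'rvec': array([ 2.06455207, -0.88812668,  0.41543609]), 'tvec': array([-0.44984751,  0.1836017 ,  0.93991002])}
side {'intrinsics': array([[486.49845728,   0.        , 280.97097836],
       [  0.        , 486.49845728, 212.4561857 ],
       [  0.        ,   0.        ,   1.        ]]), 'rvec': array([ 2.14201187, -0.99955153,  0.43041457]), 'tvec': array([-0.43236417,  0.19555719,  0.8535681 ])}
wrist {'intrinsics': array([[325.1922621 ,   0.        , 277.85017548],
       [  0.        , 325.1922621 , 208.32019456],
       [  0.        ,   0.        ,   1.        ]]), 'hand_eye': array([[ 3.60911988e-04, -9.48197199e-01, -3.17682140e-01,
         8.18695988e-02],
       [ 9.99999707e-01,  5.56870952e-04, -5.26033961e-04,
        -1.78260719e-04],
       [ 6.75691884e-04, -3.17681857e-01,  9.48197122e-01,
        -1.73118175e-01],
       [ 0.00000000e+00,  0.00000000e+00,  0.00000000e+00,
         1.00000000e+00]])}
```

View pics/scene0.png

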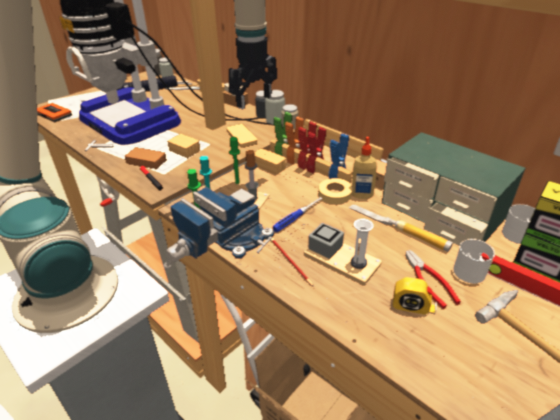

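View pics/wrist0.png

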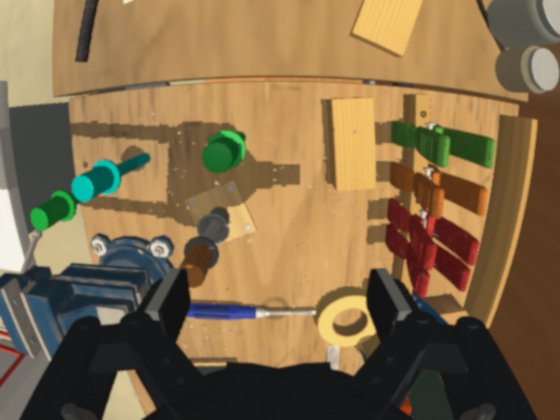

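View pics/side0.png

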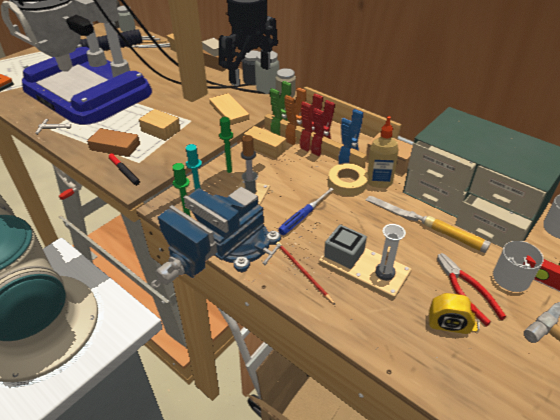

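Candidates for the rod: brown wooden handle (side 249,148; scene 252,160; wrist 197,262) in a plywood foot with a grey socket. The look-alikes are green (side 226,128), turquoise (193,155) and green (180,175). I choose the brown one and check it in close crops.

```bash
python3 - <<'E'
import cv2,numpy as np
s=cv2.imread("pics/side0.png");c=cv2.imread("pics/scene0.png");w=cv2.imread("pics/wrist0.png")
f=lambda im,x,y,W,H,k:cv2.resize(im[y:y+H,x:x+W],None,fx=k,fy=k,interpolation=cv2.INTER_CUBIC)
# x0,y0: 400x300 tiles
a=f(s,215,125,80,60,5);b=f(c,215,140,80,60,5);d=f(s,315,215,100,75,4);e=f(c,300,210,100,75,4)
cv2.imwrite("pics/crop1.png",np.vstack([np.hstack([a,b]),np.hstack([d,e])]))
E
```

```text
(no output)
```

View pics/crop1.png

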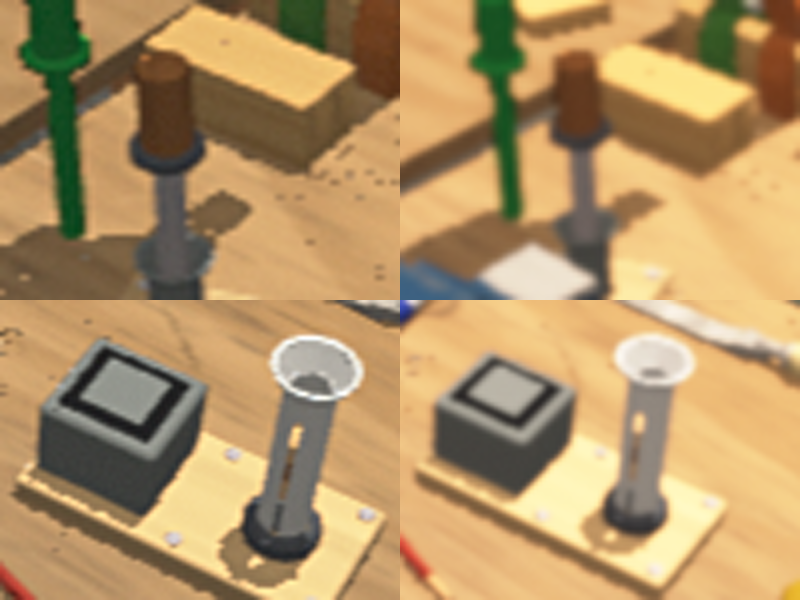

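The crops show a brown handle, dark collar and steel shaft standing in a grey socket: this is the rod. The funnel rim is at side (394,232) / scene (363,225), and the key at side (347,238) / scene (327,232.5).

```bash
cat > h.py <<'E'
import numpy as np,cv2
from scipy.spatial.transform import Rotation as R
from scipy.optimize import least_squares
from rig import readout,vision
CP={n:vision.camera_params(n) for n in("scene","side","wrist")}
def RT(s): 
    q=np.array(s["ee_rot"]); return R.from_quat(np.r_[q[1:],q[0]]).as_matrix()
def proj(n,P,s=None):
    p=CP[n];K=p["intrinsics"];P=np.atleast_2d(P).astype(float)
    if n!="wrist": return cv2.projectPoints(P,p["rvec"],p["tvec"],K,None)[0][:,0]
    T=np.eye(4);T[:3,:3]=RT(s);T[:3,3]=s["position"]
    M=np.linalg.inv(T@p["hand_eye"]);c=P@M[:3,:3].T+M[:3,3]
    r=np.hypot(c[:,0],c[:,1]);th=np.arctan2(r,c[:,2])
    return K[:2,2]+K[0,0]*c[:,:2]*(th/r)[:,None]
def tri(obs,x0=(.55,0,.1)):  # obs: (cam,pix,state)
    o=least_squares(lambda P:np.concatenate([proj(n,P,s)[0]-u for n,u,s in obs]),x0)
    return o.x,o.fun.round(1)
E
python3 - <<'E'
from h import *
s=readout.get_state()
print("clock",s["clock"])
for n in("scene","side"):
    p=CP[n];print(n,(-R.from_rotvec(p["rvec"]).as_matrix().T@p["tvec"]).round(3))
for nm,a,b in [("top",(247.6,136.6),(250.2,151.6)),("collar",(248.4,154),(251,165.4)),("rim",(250,176),(252.4,185.4)),("funnel",(394,232),(363.3,225.3)),("key",(346.7,238.2),(326.7,232.5))]:
    x,f=tri([("side",a,s),("scene",b,s)]);print(nm,x.round(4),f, proj("wrist",x,s).round(0))
x,f=tri([("side",(247.6,136.6),s),("scene",(250.2,151.6),s),("wrist",(193,273),s)]);print(x,f)
E
```

```text
clock 0.15
scene [-0.137 -0.78   0.702]
side [-0.096 -0.647  0.725]
top [ 0.5134 -0.0419  0.1424] [-0.1  0.1  0.2 -0.1] [[203. 262.]]
collar [ 0.4997 -0.0556  0.1121] [ 0.1 -0.1 -0.2  0.1] [[197. 260.]]
rim [ 0.5087 -0.047   0.042 ] [-0.1  0.1  0.1 -0.1] [[219. 224.]]
funnel [ 0.483  -0.415   0.1233] [-0.1  0.1  0.2 -0.1] [[219. 460.]]
key [ 0.4686 -0.3327  0.0648] [ 0.1 -0.1 -0.1  0.1] [[208. 403.]]
[ 0.50554688 -0.04883126  0.14887243] [-0.4  0.4 -0.4 -0.3  0.2  0.2]
```

```bash
python3 -m handwheel '[[[-16,-23,-10],[0,0,0],-1],[[-16,-23,-10],[0,0,0],-1],[[-17,-23,-10],[0,0,0],-1],[[0,0,0],[0,0,0],-1],[[0,0,0],[0,0,0],-1]]'
python3 - <<'E'
from h import *
s=readout.get_state();im=vision.get_image("wrist");cv2.imwrite("pics/w1.png",im)
print(s["position"],s["clock"],s["contact_force"])
E
```

```text
clock: 0.78
position: [0.5064, -0.0488, 0.2306]
ee_rot: [0.0, 0.707, 0.707, 0.0]
contact_force: [0.1, -0.1, 0.5]
width: 0.0851
gripper_force: 0.0
[ 0.50643301 -0.04876214  0.23059881] 0.775 [ 0.08276118 -0.07730755  0.54326124]
```

View pics/w1.png

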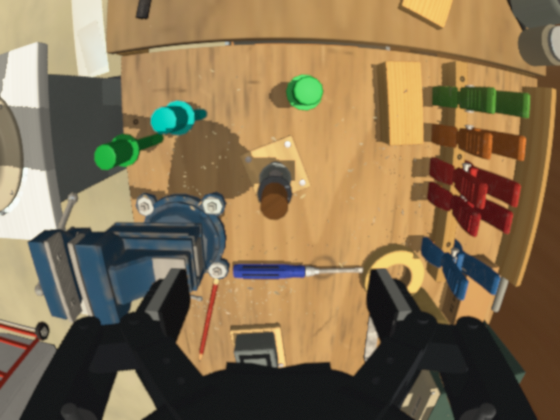

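Wrist view from above: the handle top is at (274,206), with the foot around (277,165). The green rod is at (305,92) and the vice is to the left; both are clear of the fingers.

```bash
python3 - <<'E'
from h import *
s=readout.get_state();im=cv2.imread("pics/w1.png")
hsv=cv2.cvtColor(im,cv2.COLOR_BGR2HSV);m=((hsv[...,0]<14)&(hsv[...,1]>130)&(hsv[...,2]>80)).astype(np.uint8)
m[:190]=0;m[230:]=0;m[:,:250]=0;m[:,300:]=0
print([ (round(mm["m10"]/mm["m00"],1),round(mm["m01"]/mm["m00"],1),mm["m00"],cv2.boundingRect(m)) for mm in [cv2.moments(m,True)]])
x,f=tri([("side",(247.6,136.6),s),("scene",(250.2,151.6),s),("wrist",(274,206),s)]);print(x.round(4),f)
for z in(.149,.151,.153):
    o=least_squares(lambda p:proj("wrist",[p[0],p[1],z],s)[0]-(274,206),(.5,-.05)).x;print(z,o.round(4))
print(s["position"],[proj("wrist",[.5055,-.049,z],s).round(0) for z in(.151,.111,.05)])
# vice / green rough
for nm,a,b in[("green",(226,120),(235,140))]: print(tri([("side",a,s),("scene",b,s)]))
E
```

```text
[(272.4, 199.3, 7.0, (261, 196, 27, 6))]
[ 0.5034 -0.0499  0.15  ] [-0.8  0.6 -0.7 -0.2  0.5  0.3]
0.149 [ 0.503  -0.0499]
0.151 [ 0.503  -0.0493]
0.153 [ 0.503  -0.0486]
[ 0.50647504 -0.04860014  0.23036776] [array([[277., 206.]]), array([[277., 192.]]), array([[277., 178.]])]
(array([0.54659913, 0.05629153, 0.12717453]), array([-0.1,  0. ,  0.1, -0.1]))
```

```bash
python3 -m handwheel '[[[0,-3,30],[0,0,0],-1],[[0,0,30],[0,0,0],-0.5],[[0,0,30],[0,0,0],-0.3],[[0,0,0],[0,0,0],-0.3],[[0,0,24],[0,0,0],-0.3],[[0,0,0],[0,0,0],-0.3],[[0,0,0],[0,0,0],0],[[0,0,0],[0,0,0],1],[[0,0,0],[0,0,0],1],[[0,0,0],[0,0,0],1],[[0,0,0],[0,0,0],1],[[0,0,0],[0,0,0],1],[[0,0,0],[0,0,0],1]]' 60
python3 - <<'E'
from h import *
cv2.imwrite("pics/w2.png",np.hstack([vision.get_image("wrist")[100:400,80:480],cv2.resize(vision.get_image("side")[100:200,200:333],(400,300))]))
E
```

```text
clock: 2.45
position: [0.5042, -0.0493, 0.1184]
ee_rot: [0.001, 0.707, 0.707, 0.001]
contact_force: [-0.2, -0.3, 5.7]
width: 0.0188
gripper_force: 58.5
```

View pics/w2.png

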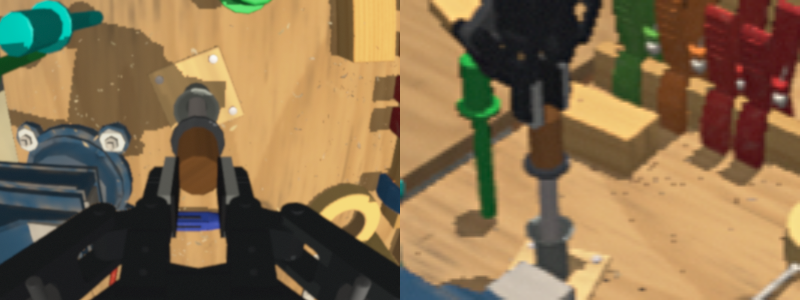

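```bash
python3 - <<'E'
from h import *
s=readout.get_state();p=s["position"];print(s["clock"],p,s["moment"],s["contact_force"],s["width"])
print("tcp side",proj("side",p),"tcp wrist",proj("wrist",p,s))
for z in(.151,.111,.1): print(z,proj("side",[.5035,-.0495,z]).round(1),proj("wrist",[.5035,-.0495,z],s).round(1))
a=vision.get_image("wrist")[200:320,210:350];b=vision.get_image("side")[110:190,210:290]
cv2.imwrite("pics/w3.png",np.hstack([cv2.resize(a,(400,343),interpolation=2),cv2.resize(b,(343,343),interpolation=2)]))
E
```

```text
2.55 [ 0.50421109 -0.04933187  0.11835825] [ 0.02189359  0.05571385 -0.01430378] [0.94501862 0.01731078 6.2215374 ] 0.018249725412090644
tcp side [[247.65871083 149.37969061]] tcp wrist [[278.30165552 246.84205716]]
0.151 [[246.7 136.7]] [[277.1 275.1]]
0.111 [[247.7 152.4]] [[277.1 241.9]]
0.1 [[247.9 156.6]] [[277.1 234.8]]
```

View pics/w3.png

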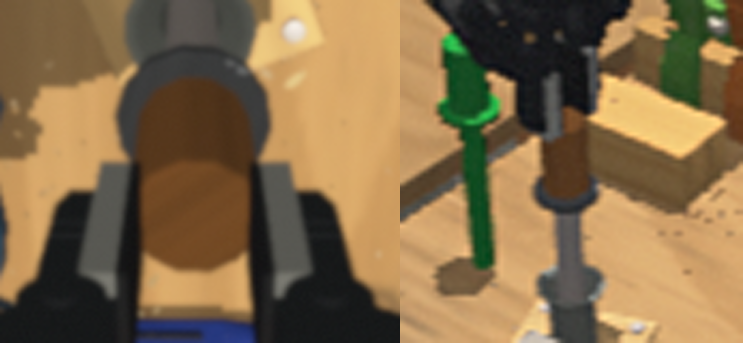

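```bash
python3 - <<'E'
from h import *
s=readout.get_state()
for z in(.112,.118,.124,.13,.136):
    print(z,proj("wrist",[[.5042-.012,-.0383,z],[.5042+.012,-.0383,z]],s).round(1).tolist(),"side",proj("side",[.5042-.016,-.0593,z]).round(1))
E
```

```text
0.112 [[258.0, 225.4], [298.4, 225.4]] side [[246.1 157.1]]
0.118 [[257.5, 229.2], [299.1, 229.2]] side [[245.9 154.8]]
0.124 [[256.9, 233.3], [299.7, 233.3]] side [[245.8 152.4]]
0.13 [[256.2, 237.6], [300.5, 237.6]] side [[245.6 150.1]]
0.136 [[255.6, 242.2], [301.2, 242.1]] side [[245.5 147.7]]
```

```bash
python3 - <<'E'
from h import *
s=readout.get_state();p=s["position"]
for d in(0,.013,.02,.03,.04): print(d,proj("wrist",[p+[.043,.011,d],p+[.057,.011,d],p+[.01,.011,d],p+[.01,-.011,d]],s).round(0).tolist())
w=cv2.imread("pics/w1.png")[230:340,330:450];a=vision.get_image("wrist")[230:340,240:360]
cv2.imwrite("pics/w4.png",np.hstack([cv2.resize(w,(400,366),interpolation=2),cv2.resize(a,(400,366),interpolation=2)]))
E
```

```text
0 [[352.0, 229.0], [374.0, 229.0], [296.0, 230.0], [295.0, 263.0]]
0.013 [[357.0, 238.0], [381.0, 238.0], [297.0, 239.0], [296.0, 274.0]]
0.02 [[360.0, 243.0], [384.0, 243.0], [298.0, 244.0], [297.0, 280.0]]
0.03 [[364.0, 252.0], [390.0, 251.0], [299.0, 253.0], [298.0, 290.0]]
0.04 [[369.0, 261.0], [396.0, 260.0], [300.0, 262.0], [299.0, 301.0]]
```

View pics/w4.png

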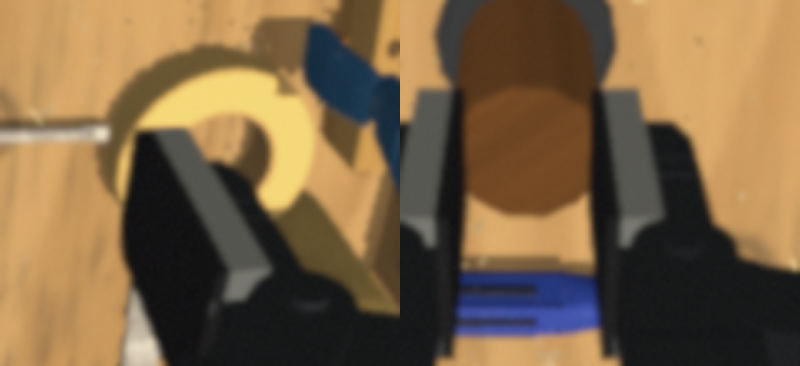

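The wrist view shows the pad tips only at the top of the handle (z about 0.15, gap 18 mm): the real fingertips are about 33 mm behind the reported TCP. I open, go 33 mm lower and regrip.

```bash
python3 -m handwheel '[[[0,0,-4],[0,0,0],-0.5],[[0,0,0],[0,0,0],-0.5],[[0,0,0],[0,0,0],-0.5],[[0,0,0],[0,0,0],-0.5]]' 30
python3 -m handwheel '[[[0,0,12],[0,0,0],-0.5],[[0,0,12],[0,0,0],-0.5],[[0,0,11],[0,0,0],-0.5],[[0,0,0],[0,0,0],-0.5],[[0,0,0],[0,0,0],0],[[0,0,0],[0,0,0],0.2],[[0,0,0],[0,0,0],1],[[0,0,0],[0,0,0],1],[[0,0,0],[0,0,0],1],[[0,0,0],[0,0,0],1]]' 30
python3 - <<'E'
from h import *
s=readout.get_state();print(s["position"],s["width"],s["contact_force"],s["gripper_force"])
a=vision.get_image("wrist")[200:320,210:350];b=vision.get_image("side")[110:190,210:290]
cv2.imwrite("pics/w5.png",np.hstack([cv2.resize(a,(400,343),interpolation=2),cv2.resize(b,(343,343),interpolation=2)]))
E
```

```text
clock: 3.2
position: [0.5029, -0.049, 0.1206]
ee_rot: [-0.0, 0.707, 0.707, -0.0]
contact_force: [-0.0, -0.2, -0.6]
width: 0.0642
gripper_force: 0.0
clock: 4.45
position: [0.5033, -0.0491, 0.0863]
ee_rot: [0.0, 0.707, 0.707, 0.0]
contact_force: [-0.3, 0.0, 5.2]
width: 0.0232
gripper_force: 29.6
[ 0.50331997 -0.04911069  0.08629472] 0.023179524959763654 [-3.03261733e-01  2.47415362e-03  5.17225632e+00] 29.56792652606964
```

View pics/w5.png

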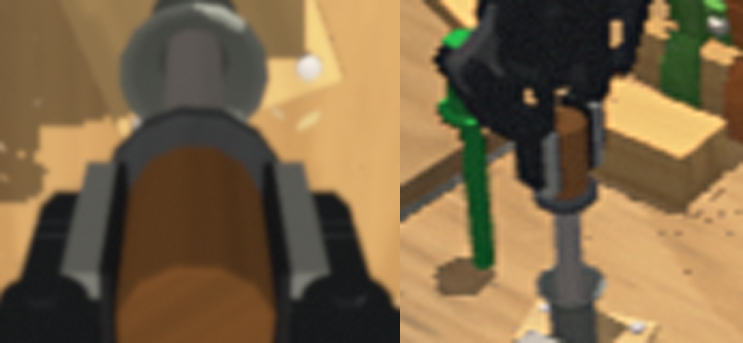

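Grip now good: width 23 mm, pad tips just over the collar, rod upright. Next I lift, and refine the funnel and key from the earlier images.

```bash
python3 -m handwheel '[[[0,0,0],[0,0,0],1],[[0,0,0],[0,0,0],1],[[0,0,-20],[0,0,0],1],[[0,0,-30],[0,0,0],1],[[0,0,-40],[0,0,0],1],[[0,0,-40],[0,0,0],1],[[0,0,-30],[0,0,0],1],[[0,0,0],[0,0,0],1],[[0,0,0],[0,0,0],1]]' 80
python3 - <<'E'
from h import *
s=readout.get_state()
def pl(n,u,z): return least_squares(lambda p:proj(n,[p[0],p[1],z],s)[0]-u,(.5,-.3)).x.round(4)
for n,u in(("side",(394,232)),("scene",(363.3,225.3))): print("funnel",n,pl(n,u,.125))
for n,u in(("side",(346.7,238.2)),("scene",(326.7,232.5))): print("key",n,pl(n,u,.061))
for n,u in(("side",(247.6,136.6)),("scene",(250.2,151.6))): print("rodtop",n,pl(n,u,.151))
# base plate corners, side crop px -> z=.014
for q in((20,176),(385,218)): print("corner",pl("side",(315+q[0]/4,215+q[1]/4),.014))
# box top edges for yaw: corners (40,110)?(100,42),(206,85),(150,140)
for q in((40,108),(103,42),(206,85),(148,142)): print("boxcorner",pl("side",(315+q[0]/4,215+q[1]/4),.058))
# hover candidates
for y in(-.36,-.40,-.415):
    t=dict(s);t["position"]=np.array([.48,y,.247]);print(y,proj("wrist",[[.483,-.415,.125],[.483,-.398,.125],[.483,-.432,.125],[.47,-.33,.061]],t).round(0).tolist(), proj("wrist",[.48,y,.167],t).round(0))
E
```

```text
clock: 5.68
position: [0.502, -0.0487, 0.2441]
ee_rot: [-0.001, 0.707, 0.707, -0.001]
contact_force: [-0.3, -0.3, -1.5]
width: 0.0217
gripper_force: 78.8
funnel side [ 0.4817 -0.4157]
funnel scene [ 0.4806 -0.4161]
key side [ 0.4717 -0.3309]
key scene [ 0.4725 -0.33  ]
rodtop side [ 0.5049 -0.0508]
rodtop scene [ 0.5027 -0.0534]
corner [ 0.4323 -0.3005]
corner [ 0.5222 -0.4492]
boxcorner [ 0.4398 -0.3037]
boxcorner [ 0.4952 -0.3011]
boxcorner [ 0.5027 -0.3554]
boxcorner [ 0.4544 -0.3548]
-0.36 [[282.0, 245.0], [282.0, 229.0], [281.0, 260.0], [270.0, 150.0]] [[279. 205.]]
-0.4 [[282.0, 206.0], [282.0, 189.0], [282.0, 223.0], [270.0, 114.0]] [[279. 205.]]
-0.415 [[282.0, 191.0], [282.0, 174.0], [282.0, 208.0], [269.0, 101.0]] [[279. 205.]]
```

```bash
python3 -m handwheel '[[[-22,-4,0],[0,0,0],1],[[-40,-8,-2],[0,0,0],1],[[-50,-10,-2],[0,0,0],1],[[-50,-10,0],[0,0,0],1],[[-50,-10,0],[0,0,0],1],[[-50,-10,0],[0,0,0],1],[[-40,-8,0],[0,0,0],1],[[-20,-4,0],[0,0,0],1],[[0,0,0],[0,0,0],1],[[0,0,0],[0,0,0],1],[[0,0,0],[0,0,0],1],[[0,0,0],[0,0,0],1]]'
python3 - <<'E'
from h import *
s=readout.get_state();im=vision.get_image("wrist");cv2.imwrite("pics/w6f.png",im)
print(s["position"],s["ee_rot"],s["width"])
print(proj("wrist",[[.481,-.416,.125],[.472,-.33,.061],s["position"]-[0,0,.0803]],s).round(0))
cv2.imwrite("pics/w6.png",cv2.resize(im[80:330,180:430],(600,600),interpolation=2))
E
```

```text
clock: 7.18
position: [0.4394, -0.37, 0.2501]
ee_rot: [0.0, 0.707, 0.708, 0.0]
contact_force: [0.2, 0.6, -2.2]
width: 0.0224
gripper_force: 78.8
[ 0.43937483 -0.36996686  0.25010175] [1.72686699e-04 7.06600701e-01 7.07612468e-01 1.18065245e-04] 0.022375719037757254
[[320. 235.]
 [307. 141.]
 [278. 205.]]
```

View pics/w6.png

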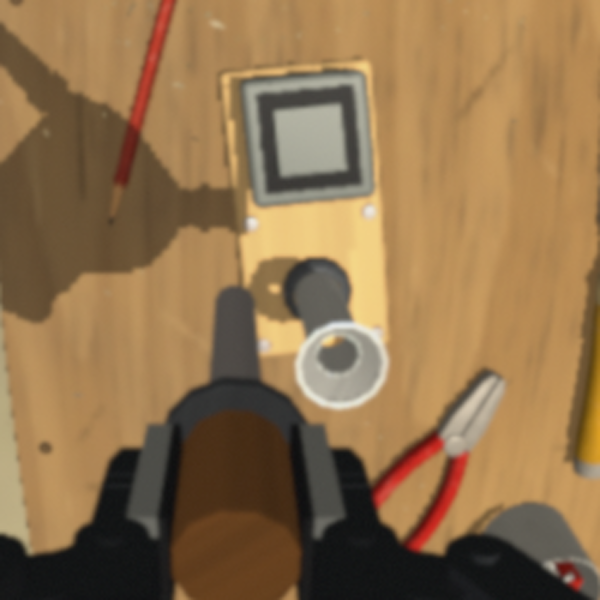

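The funnel rim is at wrist pixel (322.5,232), the key at (309,138), and the rod hangs straight with its end at (278,~203).

```bash
python3 - <<'E'
from h import *
s=readout.get_state()
def pl(u,z): return least_squares(lambda p:proj("wrist",[p[0],p[1],z],s)[0]-u,(.5,-.3)).x
im=cv2.imread("pics/w6f.png");m=((im.min(2)>165)).astype(np.uint8);m[:205]=0;m[260:]=0;m[:,:298]=0;m[:,348:]=0
pts=cv2.findNonZero(m);h=cv2.convexHull(pts);e=cv2.fitEllipse(h);print(e)
for u in((322.5,232.1),e[0]):
  f=pl(u,.125);print("funnel",f.round(4),"move tool x,y mm",((f-s["position"][:2])*1000)[::-1].round(1))
print("key",pl((309.2,138.3),.061).round(4))
print(tri([("wrist",e[0],s),("side",(394,232),s),("scene",(363.3,225.3),s)]))
print(s["position"])
# shaft axis: dark column near end, rows 205-225
g=im[203:232,255:300].mean(2);print([(i+203,(np.where(r<95)[0]+255)[[0,-1]]) for i,r in enumerate(g) if (r<95).sum()>3][::4])
t=s["position"]; print(proj("wrist",[t-[0,0,.0803],t-[0,0,.05],t-[0,0,.0803]+[0,.007,0]],s).round(1).tolist())
E
```

```text
((322.319091796875, 231.21900939941406), (35.50750732421875, 40.06761932373047), 57.86411666870117)
funnel [ 0.4838 -0.4133] move tool x,y mm [-43.1  44.4]
funnel [ 0.4835 -0.4123] move tool x,y mm [-42.1  44.2]
key [ 0.4739 -0.3273]
(array([ 0.48423447, -0.41395612,  0.12159512]), array([ 0.2,  0.2, -0.4,  0.1,  0. , -0. ]))
[ 0.43935392 -0.37019356  0.25013505]
[(203, array([271, 299])), (207, array([270, 299])), (211, array([270, 285])), (215, array([270, 285])), (219, array([269, 285])), (223, array([269, 286])), (227, array([269, 286])), (231, array([268, 287]))]
[[278.2, 204.8], [278.2, 217.5], [278.2, 196.6]]
```

```bash
python3 - <<'E'
import cv2
im=cv2.imread("pics/w6f.png");print(im[194:206,274:282].mean((1,2)).round(0))
print(im[194:206,274:282,2].mean(1).round(0))
E
```

```text
[130. 130. 129. 126. 117.  99.  82.  75.  74.  74.  74.  74.]
[172. 170. 169. 165. 150. 120.  93.  81.  79.  79.  78.  78.]
```

```bash
python3 -m handwheel '[[[-10,11,0],[0,0,0],1],[[-15,16,0],[0,0,0],1],[[-12,13,0],[0,0,0],1],[[-4.5,4.5,0],[0,0,0],1],[[0,0,0],[0,0,0],1],[[0,0,10],[0,0,0],1],[[0,0,20],[0,0,0],1],[[0,0,15],[0,0,0],1],[[0,0,0],[0,0,0],1],[[0,0,0],[0,0,0],1],[[0,0,0],[0,0,0],1]]'
python3 -m handwheel '[[[0,0,4],[0,0,0],1],[[0,0,4],[0,0,0],1],[[0,0,0],[0,0,0],1],[[0,0,0],[0,0,0],1]]'
python3 -m handwheel '[[[0,0,4],[0,0,0],1],[[0,0,4],[0,0,0],1],[[0,0,0],[0,0,0],1],[[0,0,0],[0,0,0],1]]'
```

```text
clock: 8.6
position: [0.4839, -0.4129, 0.2057]
ee_rot: [0.001, 0.707, 0.707, 0.0]
contact_force: [0.4, 0.2, -0.7]
width: 0.022
gripper_force: 78.7
clock: 9.1
position: [0.4835, -0.4125, 0.1967]
ee_rot: [-0.0, 0.707, 0.707, 0.0]
contact_force: [-0.7, -0.3, -1.5]
width: 0.0222
gripper_force: 78.7
clock: 9.6
position: [0.4836, -0.4125, 0.1888]
ee_rot: [0.0, 0.707, 0.707, 0.0]
contact_force: [0.5, -1.0, -1.6]
width: 0.0221
gripper_force: 78.7
```

```bash
python3 -m handwheel '[[[0,0,4],[0,0,0],1],[[0,0,4],[0,0,0],1],[[0,0,4],[0,0,0],1],[[0,0,0],[0,0,0],1]]'
python3 -m handwheel '[[[0,0,3],[0,0,0],1],[[0,0,3],[0,0,0],1],[[0,0,3],[0,0,0],1],[[0,0,0],[0,0,0],1]]'
python3 -m handwheel '[[[0,0,3],[0,0,0],1],[[0,0,2],[0,0,0],1],[[0,0,0],[0,0,0],1]]'
```

```text
clock: 10.1
position: [0.4833, -0.4123, 0.1762]
ee_rot: [-0.001, 0.707, 0.707, 0.0]
contact_force: [-0.1, -0.4, -1.4]
width: 0.0223
gripper_force: 78.7
clock: 10.6
position: [0.4834, -0.4123, 0.1674]
ee_rot: [-0.0, 0.707, 0.707, 0.0]
contact_force: [-0.7, -0.5, -1.8]
width: 0.0223
gripper_force: 78.7
clock: 10.98
position: [0.4834, -0.4124, 0.1626]
ee_rot: [-0.0, 0.707, 0.707, 0.0]
contact_force: [-0.2, -0.2, -1.6]
width: 0.0226
gripper_force: 78.7
```

```bash
python3 -m handwheel '[[[0,0,2],[0,0,0],1],[[0,0,2],[0,0,0],1],[[0,0,0],[0,0,0],1]]'
python3 -m handwheel '[[[0,0,2],[0,0,0],1],[[0,0,2],[0,0,0],1],[[0,0,0],[0,0,0],1]]'
python3 -m handwheel '[[[0,0,2],[0,0,0],1],[[0,0,2],[0,0,0],1],[[0,0,0],[0,0,0],1]]'
```

```text
clock: 11.35
position: [0.4838, -0.4129, 0.16]
ee_rot: [0.001, 0.707, 0.707, -0.0]
contact_force: [-1.2, 0.7, 4.7]
width: 0.0219
gripper_force: 79.5
clock: 11.72
position: [0.4838, -0.4129, 0.1558]
ee_rot: [0.001, 0.707, 0.707, -0.0]
contact_force: [-0.3, -0.2, 5.3]
width: 0.0219
gripper_force: 79.5
clock: 12.1
position: [0.4838, -0.4128, 0.1515]
ee_rot: [0.001, 0.707, 0.707, -0.0]
contact_force: [-0.7, 0.9, 5.3]
width: 0.0224
gripper_force: 79.5
```

```bash
python3 -m handwheel '[[[0,0,2],[0,0,0],1],[[0,0,2],[0,0,0],1],[[0,0,0],[0,0,0],1]]'
python3 -m handwheel '[[[0,0,2],[0,0,0],1],[[0,0,1.5],[0,0,0],1],[[0,0,0],[0,0,0],1]]'
python3 -m handwheel '[[[0,0,1.5],[0,0,0],1],[[0,0,1],[0,0,0],1],[[0,0,0],[0,0,0],1]]'
```

```text
clock: 12.48
position: [0.4838, -0.4128, 0.1473]
ee_rot: [0.001, 0.707, 0.707, 0.0]
contact_force: [-0.1, 0.2, 5.1]
width: 0.0221
gripper_force: 79.5
clock: 12.85
position: [0.4838, -0.4128, 0.1437]
ee_rot: [0.001, 0.707, 0.707, 0.0]
contact_force: [-0.3, -0.3, 3.7]
width: 0.0224
gripper_force: 79.5
clock: 13.22
position: [0.4838, -0.413, 0.1421]
ee_rot: [0.001, 0.707, 0.707, -0.0]
contact_force: [-1.6, 0.2, 8.0]
width: 0.0222
gripper_force: 79.9
```

```bash
python3 -m handwheel '[[[0,0,1],[0,0,0],1],[[0,0,0],[0,0,0],1]]'
python3 -m handwheel '[[[0,0,1],[0,0,0],1],[[0,0,0],[0,0,0],1]]'
```

```text
clock: 13.48
position: [0.4839, -0.4132, 0.1421]
ee_rot: [0.001, 0.707, 0.707, -0.0]
contact_force: [-1.3, 0.6, 11.9]
width: 0.0223
gripper_force: 80.4
clock: 13.72
position: [0.4841, -0.4133, 0.142]
ee_rot: [0.002, 0.707, 0.707, -0.0]
contact_force: [-2.4, 1.5, 15.8]
width: 0.022
gripper_force: 80.8
```

```bash
python3 -m handwheel '[[[0,0,1],[0,0,0],1],[[0,0,0],[0,0,0],1],[[0,0,0],[0,0,0],1],[[0,0,0],[0,0,0],1]]'
python3 -m handwheel '[[[0,0,0],[0,0,0],1],[[0,0,0],[0,0,0],1],[[0,0,0],[0,0,0],1],[[0,0,0],[0,0,0],1]]'
```

```text
clock: 14.22
position: [0.4842, -0.4135, 0.142]
ee_rot: [0.002, 0.707, 0.707, -0.0]
contact_force: [-3.1, 1.5, 18.5]
width: 0.0224
gripper_force: 81.2
clock: 14.72
position: [0.4841, -0.4135, 0.1419]
ee_rot: [0.002, 0.707, 0.707, -0.0]
contact_force: [-1.6, 2.3, 19.3]
width: 0.0222
gripper_force: 81.2
```

```bash
python3 -m handwheel '[[[0,0,0.5],[0,0,0],1],[[0,0,0],[0,0,0],1],[[0,0,0],[0,0,0],1],[[0,0,0],[0,0,0],1],[[0,0,0],[0,0,0],1],[[0,0,0],[0,0,0],1]]'
python3 -m handwheel '[[[0,0,-10],[0,0,0],1],[[0,0,-20],[0,0,0],1],[[0,0,-25],[0,0,0],1],[[0,0,-25],[0,0,0],1],[[0,0,-20],[0,0,0],1],[[0,0,-13],[0,0,0],1],[[0,0,0],[0,0,0],1],[[0,0,0],[0,0,0],1],[[0,0,0],[0,0,0],1]]'
python3 - <<'E'
from h import *
s=readout.get_state();p=s["position"];print(p,((np.array([.503,-.049])-p[:2])*1000)[::-1].round(1))
im=vision.get_image("wrist");print(im[194:206,274:282,2].mean(1).round(0))
E
```

```text
clock: 15.48
position: [0.4842, -0.4136, 0.1419]
ee_rot: [0.003, 0.707, 0.707, -0.0]
contact_force: [-2.6, 2.6, 21.4]
width: 0.0224
gripper_force: 81.4
clock: 16.6
position: [0.4832, -0.4121, 0.2491]
ee_rot: [-0.001, 0.707, 0.707, 0.0]
contact_force: [0.6, 0.1, -0.8]
width: 0.0224
gripper_force: 78.7
[ 0.48316602 -0.41212934  0.24912041] [363.1  19.8]
[103. 105. 112. 120. 119. 104.  89.  83.  82.  81.  82.  82.]
```

```bash
python3 -m handwheel '[[[20,1,0],[0,0,0],1],[[40,2,0],[0,0,0],1],[[50,3,0],[0,0,0],1],[[50,3,0],[0,0,0],1],[[50,3,0],[0,0,0],1],[[50,3,0],[0,0,0],1],[[50,2,0],[0,0,0],1],[[35,2,0],[0,0,0],1],[[18,1,0],[0,0,0],1],[[0,0,0],[0,0,0],1],[[0,0,0],[0,0,0],1],[[0,0,0],[0,0,0],1],[[0,0,0],[0,0,0],1],[[0,0,0],[0,0,0],1]]'
python3 - <<'E'
from h import *
s=readout.get_state();print(s["position"].round(4));im=vision.get_image("wrist");cv2.imwrite("pics/w7f.png",im)
print("rim exp",proj("wrist",[.503,-.0495,.05],s).round(1))
E
```

```text
clock: 18.4
position: [0.5035, -0.0501, 0.2502]
ee_rot: [-0.0, 0.707, 0.707, -0.0]
contact_force: [0.2, -0.5, -0.7]
width: 0.0221
gripper_force: 78.7
[ 0.5035 -0.0501  0.2502]
rim exp [[277.7 172.9]]
```

```bash
python3 -m handwheel '[[[1,-0.5,15],[0,0,0],1],[[0,0,30],[0,0,0],1],[[0,0,30],[0,0,0],1],[[0,0,25],[0,0,0],1],[[0,0,10],[0,0,0],1],[[0,0,0],[0,0,0],1],[[0,0,0],[0,0,0],1]]'
python3 -m handwheel '[[[0,0,5],[0,0,0],1],[[0,0,5],[0,0,0],1],[[0,0,5],[0,0,0],1],[[0,0,0],[0,0,0],1],[[0,0,0],[0,0,0],1]]'
python3 -m handwheel '[[[0,0,5],[0,0,0],1],[[0,0,5],[0,0,0],1],[[0,0,0],[0,0,0],1]]'
```

```text
clock: 19.32
position: [0.5039, -0.0487, 0.1412]
ee_rot: [0.001, 0.707, 0.707, 0.001]
contact_force: [-0.4, -0.6, -1.5]
width: 0.0222
gripper_force: 78.7
clock: 19.95
position: [0.5031, -0.0485, 0.1253]
ee_rot: [0.0, 0.707, 0.707, 0.0]
contact_force: [-0.2, -0.3, 0.1]
width: 0.0222
gripper_force: 78.7
clock: 20.32
position: [0.5026, -0.0484, 0.1147]
ee_rot: [-0.001, 0.707, 0.707, -0.0]
contact_force: [0.0, -0.7, -1.7]
width: 0.0223
gripper_force: 78.7
```

Bottom at about 0.034, inside the bore. I continue down to the floor (TCP about 0.086).

```bash
python3 -m handwheel '[[[0,0,6],[0,0,0],1],[[0,0,6],[0,0,0],1],[[0,0,6],[0,0,0],1],[[0,0,5],[0,0,0],1],[[0,0,0],[0,0,0],1],[[0,0,0],[0,0,0],1]]'
python3 -m handwheel '[[[0,0,2],[0,0,0],1],[[0,0,2],[0,0,0],1],[[0,0,0],[0,0,0],1]]'
```

```text
clock: 21.08
position: [0.5032, -0.0485, 0.0924]
ee_rot: [0.0, 0.707, 0.707, 0.0]
contact_force: [0.6, -0.4, -1.6]
width: 0.0222
gripper_force: 78.7
clock: 21.45
position: [0.5029, -0.0485, 0.0881]
ee_rot: [-0.0, 0.707, 0.707, -0.0]
contact_force: [0.4, -0.2, -1.5]
width: 0.0224
gripper_force: 78.7
```

```bash
python3 -m handwheel '[[[0,0,1.5],[0,0,0],1],[[0,0,1],[0,0,0],1],[[0,0,0],[0,0,0],1]]'
```

```text
clock: 21.82
position: [0.5032, -0.0486, 0.0865]
ee_rot: [0.0, 0.707, 0.707, 0.0]
contact_force: [-1.6, -0.2, 4.0]
width: 0.0219
gripper_force: 79.6
```

```bash
python3 -m handwheel '[[[0,0,-1],[0,0,0],1],[[0,0,0],[0,0,0],0.2],[[0,0,0],[0,0,0],0],[[0,0,0],[0,0,0],-0.4],[[0,0,0],[0,0,0],-0.4],[[0,0,0],[0,0,0],-0.4],[[0,0,-10],[0,0,0],-0.4],[[0,0,-25],[0,0,0],-0.4],[[0,0,-35],[0,0,0],-0.4],[[0,0,-35],[0,0,0],-0.4],[[0,0,-20],[0,0,0],-0.4],[[0,0,0],[0,0,0],-0.4],[[0,0,0],[0,0,0],-0.4]]' 30
python3 - <<'E'
from h import *
s=readout.get_state();im=vision.get_image("wrist");b=vision.get_image("side")
p=proj("wrist",[.503,-.0495,.151],s)[0];q=proj("side",[.503,-.0495,.151])[0];print(s["position"],p,q)
# compare side picture round the rod with that of the start
a=cv2.imread("pics/side0.png");d=cv2.absdiff(a[130:200,235:265],b[130:200,235:265]).max(2);print("rod diff px>40:",(d>40).sum(),d.shape,np.argwhere(d>40)[:8].tolist())
t=a[134:180,236:262];r=cv2.matchTemplate(b[120:200,220:280],t,cv2.TM_CCOEFF_NORMED);print(cv2.minMaxLoc(r))
E
```

```text
clock: 23.45
position: [0.5024, -0.0484, 0.2112]
ee_rot: [-0.0, 0.707, 0.707, -0.0]
contact_force: [0.5, 0.4, -0.1]
width: 0.0602
gripper_force: 0.0
[ 0.50243461 -0.04837099  0.21121867] [279.07410352 214.34426275] [246.54406097 136.77347695]
rod diff px>40: 249 (70, 30) [[6, 8], [6, 9], [14, 7], [17, 7], [18, 7], [24, 19], [24, 20], [25, 20]]
(-0.4690364599227905, 0.8773178458213806, (27, 5), (16, 14))
```

The rod stands back exactly where it was at the start (template match at zero offset, 0.88). Now the key, with the fingers shut.

```bash
python3 -m handwheel '[[[-19,-2,0],[0,0,0],1],[[-40,-4,0],[0,0,0],1],[[-50,-5,0],[0,0,0],1],[[-50,-5,0],[0,0,0],1],[[-50,-5,0],[0,0,0],1],[[-40,-4,0],[0,0,0],1],[[-20,-3,0],[0,0,0],1],[[-10,0,0],[0,0,0],1],[[0,0,0],[0,0,0],1],[[0,0,25],[0,0,0],1],[[0,0,35],[0,0,0],1],[[0,0,35],[0,0,0],1],[[0,0,30],[0,0,0],1],[[0,0,15],[0,0,0],1],[[0,0,0],[0,0,0],1],[[0,0,0],[0,0,0],1]]'
python3 - <<'E'
from h import *
s=readout.get_state();print(s["position"].round(4),s["width"],s["contact_force"])
cv2.imwrite("pics/w8f.png",vision.get_image("wrist"));im=cv2.imread("pics/w8f.png")
q=proj("wrist",[[.4739,-.3273,.061]],s)[0];print(q)
b=vision.get_image("side");print("key side",proj("side",[.4739,-.3273,.061]))
E
```

```text
clock: 25.55
position: [0.476, -0.3279, 0.0731]
ee_rot: [0.001, 0.707, 0.707, 0.0]
contact_force: [1.3, 0.6, -0.3]
width: -0.0
gripper_force: 0.0
[ 0.476  -0.3279  0.0731] -1.9764704582494964e-05 [ 1.32054734  0.5568295  -0.29968098]
[274.80410251 237.63181932]
key side [[345.80954164 236.67926225]]
```

```bash
python3 -m handwheel '[[[0,-2,10],[0,0,0],1],[[0,0,10],[0,0,0],1],[[0,0,5],[0,0,0],1],[[0,0,0],[0,0,0],1],[[0,0,0],[0,0,0],1]]'
python3 -m handwheel '[[[0,0,3],[0,0,0],1],[[0,0,3],[0,0,0],1],[[0,0,0],[0,0,0],1]]'
python3 -m handwheel '[[[0,0,2],[0,0,0],1],[[0,0,0],[0,0,0],1],[[0,0,0],[0,0,0],1]]'
```

```text
clock: 26.28
position: [0.4732, -0.3276, 0.0468]
ee_rot: [0.0, 0.707, 0.707, 0.0]
contact_force: [0.2, 0.5, 0.1]
width: 0.0002
gripper_force: 0.0
clock: 26.65
position: [0.4728, -0.3273, 0.0405]
ee_rot: [-0.0, 0.707, 0.707, 0.0]
contact_force: [-0.6, -0.2, -0.0]
width: 0.0004
gripper_force: 0.0
clock: 27.02
position: [0.4731, -0.3275, 0.0388]
ee_rot: [0.0, 0.707, 0.707, 0.0]
contact_force: [0.2, -0.4, 0.7]
width: 0.0001
gripper_force: 0.0
```

```bash
python3 -m handwheel '[[[0,0,2],[0,0,0],1],[[0,0,0],[0,0,0],1],[[0,0,0],[0,0,0],1]]'
python3 -m handwheel '[[[0,0,2],[0,0,0],1],[[0,0,0],[0,0,0],1],[[0,0,0],[0,0,0],1]]'
python3 -m handwheel '[[[0,0,2],[0,0,0],1],[[0,0,0],[0,0,0],1],[[0,0,0],[0,0,0],1]]'
```

```text
clock: 27.4
position: [0.473, -0.3275, 0.0368]
ee_rot: [0.0, 0.707, 0.707, 0.0]
contact_force: [0.9, 0.8, 0.6]
width: -0.0002
gripper_force: 0.0
clock: 27.78
position: [0.473, -0.3275, 0.0348]
ee_rot: [0.0, 0.707, 0.707, 0.0]
contact_force: [0.1, -0.2, 0.1]
width: 0.0001
gripper_force: 0.0
clock: 28.15
position: [0.4731, -0.3275, 0.0328]
ee_rot: [0.0, 0.707, 0.707, 0.0]
contact_force: [-0.4, 0.2, -0.1]
width: 0.0003
gripper_force: 0.0
```

```bash
python3 -m handwheel '[[[0,0,1.5],[0,0,0],1],[[0,0,0],[0,0,0],1],[[0,0,0],[0,0,0],1]]'
python3 -m handwheel '[[[0,0,1.5],[0,0,0],1],[[0,0,0],[0,0,0],1],[[0,0,0],[0,0,0],1]]'
python3 -m handwheel '[[[0,0,1],[0,0,0],1],[[0,0,0],[0,0,0],1],[[0,0,0],[0,0,0],1]]'
```

```text
clock: 28.52
position: [0.473, -0.3275, 0.0313]
ee_rot: [0.0, 0.707, 0.707, 0.0]
contact_force: [0.2, 0.3, 0.0]
width: -0.0001
gripper_force: 0.0
clock: 28.9
position: [0.4732, -0.3277, 0.03]
ee_rot: [0.0, 0.707, 0.707, 0.0]
contact_force: [0.1, -1.4, 2.2]
width: 0.0001
gripper_force: 0.9
clock: 29.28
position: [0.4732, -0.3277, 0.0293]
ee_rot: [0.0, 0.707, 0.707, 0.0]
contact_force: [0.1, 0.8, 5.5]
width: 0.0003
gripper_force: 2.5
```

```bash
python3 -m handwheel '[[[0,0,0.7],[0,0,0],1],[[0,0,0],[0,0,0],1],[[0,0,0],[0,0,0],1],[[0,0,0],[0,0,0],1],[[0,0,0],[0,0,0],1],[[0,0,0],[0,0,0],1],[[0,0,0],[0,0,0],1]]'
```

```text
clock: 30.15
position: [0.4732, -0.3277, 0.0291]
ee_rot: [0.0, 0.707, 0.707, 0.0]
contact_force: [-0.4, 0.7, 8.1]
width: 0.0002
gripper_force: 4.2
```

```bash
python3 -m handwheel '[[[0,0,-5],[0,0,0],1],[[0,0,-20],[0,0,0],1],[[0,0,-40],[0,0,0],1],[[0,0,-40],[0,0,0],1],[[0,0,-40],[0,0,0],1],[[0,0,-20],[0,0,0],1],[[0,0,0],[0,0,0],1],[[0,0,0],[0,0,0],1],[[0,0,0],[0,0,0],1],[[0,0,0],[0,0,0],1]]'
python3 - <<'E'
from h import *
from rig import manip
a=cv2.imread("pics/side0.png");b=vision.get_image("side")
print(cv2.minMaxLoc(cv2.matchTemplate(b[120:200,220:280],a[134:180,236:262],cv2.TM_CCOEFF_NORMED)))
print(manip.sign_off())
E
```

```text
clock: 31.4
position: [0.4726, -0.3272, 0.192]
ee_rot: [-0.001, 0.707, 0.707, -0.0]
contact_force: [0.3, -0.1, 0.0]
width: -0.0001
gripper_force: 0.0
(-0.43622085452079773, 0.8402032852172852, (27, 33), (16, 14))
the job is handed in; nothing more can be done
None
```

The job is handed in at about 31 s: the plugs bottomed out under a steady push of about 20 N, the ramrod is back in its holder and released, and the key was then pressed at about 7–8 N for over half a second.

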